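# Screen the nuts out of the dowel ends

## Task

Lift the handle of the hinged pan to tip everything in it onto the bar grate, so that the steel nuts drop through into the box below and the three dowel ends stay on top; let the pan come back down level. Then pick the dowel ends off the grate and put them in the wooden offcut tray. Leave the other things on the bench where they are.

Things in the scene. Friction and masses are not known exactly. Their poses are not given: they have to be found in the camera images.
- screen: Screening box, fixed: open plywood catch box under a bar grate, tipping pan hinged at one side. Origin at bench level, x = 0 mid-width, z up. In mm: box x -82..82, y -5..160, walls 6, floor top z = 6; side walls end at z = 78, far wall (y = 160) at z = 104, pan-side wall (y = -5..0) at z = 98; a steel chute slopes from y = -4, z = 100 to y = 13, z = 69. Pan and its stand lie at y -158..0, |x| < 78.
- grate (a point): Middle of the grate at the level of the bar tops: x = 0, y = 80, z = 70 mm in the screening box's frame, same axes. Five 5 mm round steel bars run along y at x = -52, -26, 0, 26, 52 mm, with clear gaps of 21 mm (21.5 mm at the side walls).
- pan (a joint): Angle of the tipping pan (rad): 0 level, at rest; grows as the handle end is lifted, to a stop at 1.35; it pours over its hinge onto the grate. Turns freely, falls back when let go. Round things roll out early, flat-lying nuts only when steep: 65 degrees or more empties it. Floor 132 mm wide, runs 125 mm from the hinge to the box's -y; walls 12 mm high near the hinge, 32 mm at the back. 0.25 kg.
- pan_hinge (a point): Middle of the pan's hinge line, which runs along the screening box's x: at y = -2, z = 105 mm in the box's frame, at the level of the pan's floor; same axes as the box.
- pan_handle (a point): Middle of the pan's handle, a 12 mm round wooden bar 92 mm long, parallel to the hinge, 25 mm behind and 12 mm above the back wall, a rod at each end (80 mm clear between them). At rest at y = -152, z = 151 mm in the box's frame: 150 mm from the hinge along the pan, 46 mm above its floor. Its frame turns with the pan.
- tray: Wooden offcut tray, fixed, 132 x 230 x 38 mm (x, y, z), walls and floor 6 mm, open above. Origin: centre of its underside, z up. One offcut already lies in it near its +y end.
- offcut: Loose rectangular wood offcut lying in the tray, 26 x 79 x 20 mm (its x, y, z), origin at the centre of its underside. It may shift within the tray.
- dowel_1: Dowel end: plain pale wooden cylinder, 36 mm in diameter, 54 mm long, about 40 g (varies); origin at its centre, its x axis along the cylinder. It starts lying in the pan; too big to pass the grate.
- dowel_2: Dowel end: plain pale wooden cylinder, 36 mm in diameter, 56 mm long, about 40 g (varies); origin at its centre, its x axis along the cylinder. It starts lying in the pan; too big to pass the grate.
- dowel_3: Dowel end: plain pale wooden cylinder, 36 mm in diameter, 58 mm long, about 40 g (varies); origin at its centre, its x axis along the cylinder. It starts lying in the pan; too big to pass the grate.
- nut_1: Steel hexagon nut, 13 mm across flats, 15 mm across corners, 8 mm thick, about 10 g; origin at its centre, z along its bore. It starts lying in the pan; small enough to pass the grate in any attitude.
- nut_2: Steel hexagon nut, 13 mm across flats, 15 mm across corners, 8 mm thick, about 10 g; origin at its centre, z along its bore. It starts lying in the pan; small enough to pass the grate in any attitude.
- nut_3: Steel hexagon nut, 13 mm across flats, 15 mm across corners, 8 mm thick, about 10 g; origin at its centre, z along its bore. It starts lying in the pan; small enough to pass the grate in any attitude.
- nut_4: Steel hexagon nut, 13 mm across flats, 15 mm across corners, 8 mm thick, about 10 g; origin at its centre, z along its bore. It starts lying in the pan; small enough to pass the grate in any attitude.
- glue_bottle: Bystander: upright glue bottle, 44 x 62 x 183 mm, origin at the centre of its foot; stands behind the tray.
- screwdriver: Bystander: wooden-handled screwdriver lying in front of the tray, 188 x 27 x 34 mm, long axis its x, origin at the centre of its underside.
- felt_roll: Bystander: roll of felt, 51 mm in diameter, 30 mm high, origin at the centre of its underside; behind the pan.
- pencil: Bystander: pencil lying in front of the screening box, 15 x 166 x 10 mm, long axis its y, origin at the centre of its underside.

How it is judged:
By the outcome, as a careful person would: the job done as asked, in the order asked, and still so for the second after the job is handed in, with the robot touching nothing.
It also fails if it takes over 72 s, if anything falls off the work surface, if the arm or the gripper's body presses on something with over 40 N, if the wrist force passes 120 N, or if a joint passes its speed limit or range.

## Robot

A 6-joint arm with a two-finger parallel gripper is mounted at the origin on a cart in front of the work surface, level with it; the furniture and walls round the work are solid. World frame = base frame: x ahead of the robot, y to its left, z up, the work surface at z = 0. Lengths are in m, angles in degrees, forces in N, time in s.
With the tool pointing down it reaches from about 0.35 to 0.775 m from the base axis. Payload 5.5 kg.
Tool frame: the origin (TCP) lies midway between the tips of the shut fingers; the grasp point (between the pads) lies 19 mm behind it; z points along the fingers, y is the line along which they close (so a half turn about z gives the same grasp; the last joint's range is limited). The gripper opens to 85 mm and grips with 20 to 120 N. Pads are 22 mm wide; open, the fingers measure 114 mm over their backs; the gripper's body (76 mm by 85 mm) begins 54 mm behind the grasp point. The pads swing forward as they close: fully open they stand 13 mm farther back than shut.
Start: joints at [57.376, 17.945, 2.641, 74.691, 0, 82.002], TCP at [0.24, 0.523, 0.231] pointing down, gripper open.
Joint ranges: [-158.12, 158.12], [-49.38, 96.58], [-58.88, 72.47], [-126.05, 133.96], [-84.25, 85.87], [-180, 180]. Speed limits (degrees/s): [147.25, 147.25, 180, 180, 180, 180].

## Interface

Orientations are given as a 3x3 rotation matrix whose columns are the frame's x, y, z axes.
In Python, from station import bot, optics gives the robot as it stands. The module is installed in compiled form; this text tells all that it offers.
- The arm moves only by the shell command python3 -m pendant 'ROWS' [OPENING] [FORCE]. ROWS is JSON, a list that holds one entry, the list of rows, each a list of 6 numbers: the shift along the world's x, y, z each as a share of 0.25 m, from -1 to 1, then the turn, a rotation vector about the world's x, y, z each as a share of 180 degrees, from -1 to 1. A call has 1 to 8 rows; each row is the pose to reach, as a shift and turn from the pose commanded when the call began, turning the shorter way round; what a row does not reach only later rows make up. A row lasts 1/12 s, in which the tool goes at most 41.7 mm and 7.16 degrees, less where a joint would pass 70% of its speed; a pose out of reach is approached as far as the arm can. A call with a number of a shift or a turn outside -1 to 1 is refused whole. A call with a gripper value outside its range is refused whole. OPENING is the closure, from 0 (fully open) to 1 (shut), set as the call begins (- or left out, the last holds). The fingers move at their own pace and stop on an object; FORCE is the grip in N (left out, the last holds). Time passes only in rows, so rows that repeat a pose let the fingers close. It gives the time, the measured TCP pose, the force, the opening and the grip force at its end, in the units of the state.
- bot.state(): the state, without advancing time (a new reading comes with each control period).
- optics.get_image(name): name is "scene" or "top" or "wrist"; returns the picture (384x512x3 uint8, blue, green, red); there is no depth.
- optics.calibration(name): a dict with "intrinsics" (3x3 intrinsics, pixels), "dist" ([k1, k2, p1, p2, k3] as OpenCV has them; the pictures are not rectified), "extrinsics" (4x4, takes a point from world to camera coordinates). Camera axes: x right, y down, z forward; pixel columns grow to the right and rows downward; lengths in m; the calibration is good to about 2 mm. A picture is of the moment at which its call begins: read the wrist's pose just before it. calibration takes no time and is no camera call; for the wrist camera it gives the pose at the moment of the call.
- bot.job_done(): hands the job in; it is judged then, once.
Trained networks look in the newest picture that a camera, given by its name, has taken for a name from the list of things; names that differ only in an ending like _2 or _b are one class to them, and where a whole thing is asked for, a point or a joint stands for the part that bears it (a point fixed in the world has none). Each returns a list of dicts, best first, with "conf" (0 to 1); they miss things now and then, are a little off and sometimes report something else, mostly with a low value. They report only what shows in the picture. A call takes as long as a camera call.
- optics.look_for(thing, camera): "box" ([left, top, width, height] in pixels, round what is visible of it).
The state is a dict: "t": time; "joint_pos": joint angles; "qvel": joint speeds; "tau": joint torques, N m; "eef_pos": TCP position; "eef_rot": TCP orientation; "force": force on the tool from outside, world axes, zero at the start; "moment": the same for the moment, N m; "width": finger opening in m; "grasp_force": force on a finger pad.
Only numpy, scipy, OpenCV 4.12 (cv2) and the standard library are available. Lean on these libraries where they do the work, as an engineer would, in place of code of your own. Each camera call takes 0.05 s, during which the arm holds its last target. There are 200 camera calls.

## Working session

There is one attempt and no reset: what is moved stays moved. The work goes in short steps, Python scripts to look and compute and a shell command to move; the robot and the scene stay as the last step left them, time stands still between calls to the robot, and variables do not carry over. Pictures are saved under pics/ and viewed, at most 10 in all, crops included, and the job is handed in when it is done.

```bash
mkdir -p pics; cat > h.py <<'E'
import numpy as np,cv2
from station import bot,optics
def pix2z(cam,px,z,cal=None):
    c=cal or optics.calibration(cam);K=np.array(c["intrinsics"]);D=np.array(c["dist"]);T=np.array(c["extrinsics"])
    n=cv2.undistortPoints(np.array([[px]],float),K,D)[0,0]
    R=T[:3,:3];o=-R.T@T[:3,3];d=R.T@np.array([n[0],n[1],1]);return o+d*(z-o[2])/d[2]
def proj(cam,P,cal=None):
    c=cal or optics.calibration(cam);T=np.array(c["extrinsics"])
    return cv2.projectPoints(np.array(P,float).reshape(-1,1,3),cv2.Rodrigues(T[:3,:3])[0],T[:3,3],np.array(c["intrinsics"]),np.array(c["dist"]))[0][:,0]
E
python3 - <<'E'
from h import *
a=optics.get_image("top");b=optics.get_image("scene")
cv2.imwrite("pics/top.png",a);cv2.imwrite("pics/scene.png",b)
for n in["screen","pan_handle","tray","offcut","dowel_1","glue_bottle","screwdriver","felt_roll","pencil","nut_1"]:
    for r in optics.look_for(n,"top")[:4]:
        x,y,w,h=r["box"];print(n,round(r["conf"],2),[round(v) for v in r["box"]],pix2z("top",(x+w/2,y+h/2),0.1).round(3))
s=bot.state();print(s["t"],s["eef_pos"],np.array(s["eef_rot"]).round(3).tolist(),s["width"])
c=optics.calibration("top");T=np.array(c["extrinsics"]);print(-T[:3,:3].T@T[:3,3])
E
```

```text
screen 0.65 [240, 162, 133, 65] [ 0.53  -0.178  0.1  ]
pan_handle 0.85 [303, 172, 71, 52] [ 0.52  -0.263  0.1  ]
tray 0.59 [132, 177, 88, 51] [0.517 0.163 0.1  ]
tray 0.48 [316, 154, 18, 16] [ 0.616 -0.233  0.1  ]
offcut 0.79 [137, 189, 11, 30] [0.516 0.248 0.1  ]
offcut 0.48 [148, 150, 32, 26] [0.624 0.193 0.1  ]
offcut 0.25 [336, 197, 18, 21] [ 0.493 -0.277  0.1  ]
dowel_1 0.74 [339, 198, 13, 20] [ 0.493 -0.278  0.1  ]
dowel_1 0.62 [319, 178, 15, 29] [ 0.535 -0.23   0.1  ]
dowel_1 0.52 [338, 175, 19, 24] [ 0.549 -0.287  0.1  ]
dowel_1 0.31 [148, 148, 31, 27] [0.627 0.195 0.1  ]
glue_bottle 0.95 [148, 150, 33, 27] [0.623 0.192 0.1  ]
screwdriver 0.72 [177, 229, 34, 12] [0.433 0.114 0.1  ]
felt_roll 0.65 [318, 154, 18, 18] [ 0.614 -0.236  0.1  ]
pencil 0.74 [246, 230, 54, 6] [ 0.431 -0.087  0.1  ]
0.6 [0.23960899 0.52273849 0.2313516 ] [[-0.909, 0.417, 0.0], [0.417, 0.909, 0.0], [-0.0, 0.0, -1.0]] 0.08556879560419568
[ 0.375181   -0.02968742  1.0933758 ]
```

View pics/top.png

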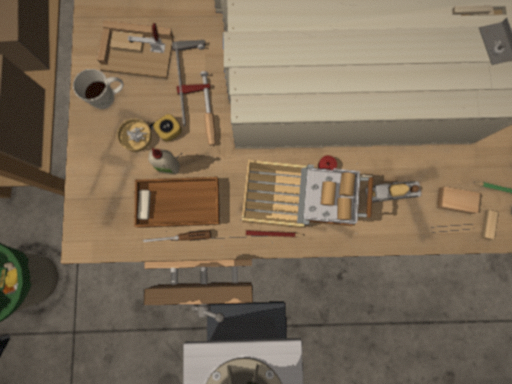

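View pics/scene.png

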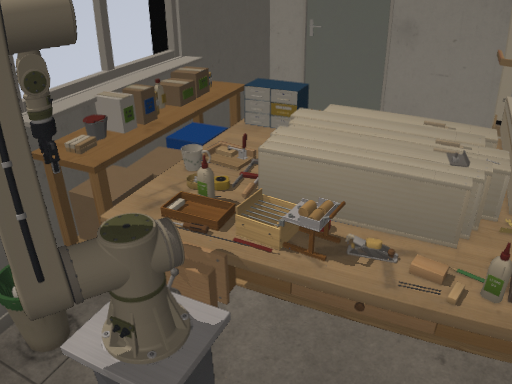

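The pictures show the box with the grate (px 245-305, 162-225), pan on its right (world -y) with three dowels, handle near px (370,198), tray at px (136-219, 178-228). The box frame is nearly parallel to world. I'll enlarge it for the corners.

```bash
python3 - <<'E'
from h import *
a=cv2.imread("pics/top.png")
cv2.imwrite("pics/c1.png",cv2.resize(a[145:245,235:395],None,fx=5,fy=5,interpolation=cv2.INTER_CUBIC))
for p in[(228,147),(500,140)]:print(pix2z("top",p,0).round(3))
for p in[(136,179),(219,178),(219,227),(136,227)]:print("tray",pix2z("top",p,0.038).round(3))
E
```

```text
[0.692 0.03  0.   ]
[ 0.695 -0.768  0.   ]
tray [0.595 0.285 0.038]
tray [0.593 0.055 0.038]
tray [0.456 0.056 0.038]
tray [0.462 0.282 0.038]
```

View pics/c1.png

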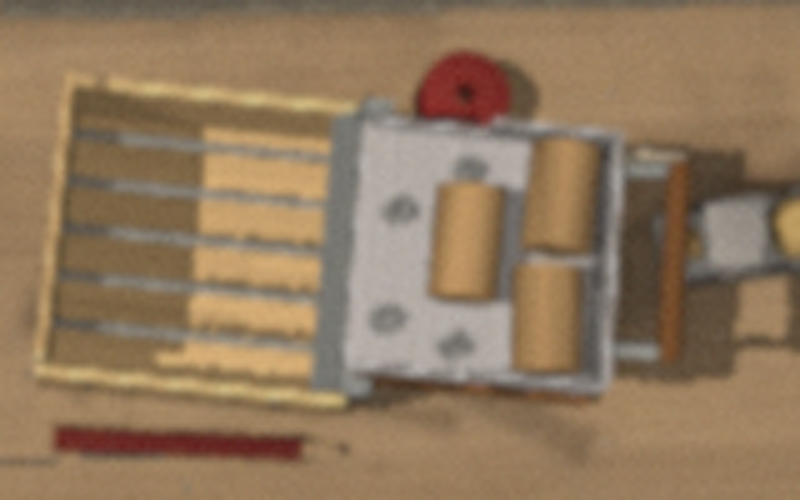

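Crop shows far-wall corners at (70,75) and (37,380), handle from (678,158) to (668,357), four nuts on the pan's hinge half, and three dowels towards its back. Now I fit the pose.

```bash
python3 - <<'E'
from h import *
from scipy.optimize import least_squares
px=np.array([(70,75),(37,380),(678,158),(668,357),(625,130),(605,393)])/5.+[234.6,144.6]
P=np.array([(82,160,104),(-82,160,104),(46,-152,155),(-46,-152,155),(68,-127,137),(-68,-127,137)])/1000.
cal=optics.calibration("top")
def W(q,P):
    c,s=np.cos(q[2]),np.sin(q[2]);return np.c_[q[0]+c*P[:,0]-s*P[:,1],q[1]+s*P[:,0]+c*P[:,1],P[:,2]]
r=least_squares(lambda q:(proj("top",W(q,P),cal)-px).ravel(),[.53,-.17,0.],loss="soft_l1")
print(r.x,np.degrees(r.x[2]),r.fun.reshape(-1,2).round(2).tolist())
q=r.x;np.save("q.npy",q)
for n,p in dict(handle=(0,-152,151),hinge=(0,-2,105),grate=(0,80,70)).items():print(n,W(q,np.array([p])/1000.)[0].round(4))
E
```

```text
[ 0.52987222 -0.17516742 -0.11000948] -6.303079057002651 [[-1.5, -0.79], [-0.5, 0.02], [0.39, 2.13], [0.96, -0.97], [-0.68, -0.15], [0.99, 0.5]]
handle [ 0.5132 -0.3262  0.151 ]
hinge [ 0.5297 -0.1772  0.105 ]
grate [ 0.5387 -0.0957  0.07  ]
```

```bash
python3 -m pendant '[[[0.4,-0.9,0.3,0,0,0.1],[0.4,-0.9,0.3,0,0,0.1],[0.4,-0.9,0.3,0,0,0.1],[0.4,-0.9,0.3,0,0,0.1],[0.4,-0.9,0.3,0,0,0.1],[0.4,-0.9,0.3,0,0,0.1],[0.4,-0.9,0.3,0,0,0.1]]]' 0.5 25
python3 -m pendant '[[[0.4,-1,0,0,0,0],[0.4,-1,0,0,0,0],[0.4,-1,0,0,0,0],[0.4,-1,0,0,0,0],[0.4,-1,0,0,0,0],[0.4,-1,0,0,0,0],[0.4,-1,0,0,0,0]]]'
python3 -m pendant '[[[0.2,-1,0,0,0,0],[0.2,-1,0,0,0,0],[0.2,-1,0,0,0,0],[0.2,-1,0,0,0,0],[0.2,-1,0,0,0,0],[0.2,-1,0,0,0,0],[0.2,-1,0,0,0,0]]]'
```

```text
t: 1.18
eef_pos: [0.3417, 0.2941, 0.3086]
eef_rot: [[-0.993, 0.12, 0.004], [0.12, 0.993, 0.0], [-0.004, 0.001, -1.0]]
force: [0.8, 0.4, 0.8]
width: 0.0427
grasp_force: 0.0
t: 1.77
eef_pos: [0.4411, 0.0442, 0.3063]
eef_rot: [[-0.993, 0.119, 0.001], [0.119, 0.993, -0.001], [-0.001, -0.001, -1.0]]
force: [-0.1, 1.4, -0.1]
width: 0.0431
grasp_force: 0.0
t: 2.35
eef_pos: [0.4908, -0.2083, 0.3051]
eef_rot: [[-0.993, 0.121, 0.0], [0.121, 0.993, -0.002], [-0.001, -0.002, -1.0]]
force: [0.8, 0.3, -0.1]
width: 0.043
grasp_force: 0.0
```

```bash
python3 -m pendant '[[[0.09,-0.47,-0.14,0,0,0],[0.09,-0.47,-0.14,0,0,0],[0.09,-0.47,-0.14,0,0,0],[0.09,-0.47,-0.14,0,0,0],[0.09,-0.47,-0.14,0,0,0]]]' 0.7
python3 - <<'E'
from h import *
cal=optics.calibration("wrist");a=optics.get_image("wrist");b=optics.get_image("top")
s=bot.state();p=np.array(s["eef_pos"]);R=np.array(s["eef_rot"]);print(p,s["width"])
q=np.load("q.npy");c,sn=np.cos(q[2]),np.sin(q[2])
f=lambda x,y,z:(q[0]+c*x-sn*y,q[1]+sn*x+c*y,z)
pts=proj("wrist",[f(-.046,-.152,.151),f(0,-.152,.151),f(.046,-.152,.151),f(-.066,-.127,.137),f(.066,-.127,.137),p],cal);print(pts.round())
for i,u in enumerate(pts):cv2.circle(a,tuple(int(v) for v in u),3,(0,0,255) if i<5 else (0,255,0),1)
cv2.imwrite("pics/w1.png",a)
E
```

```text
t: 2.77
eef_pos: [0.5117, -0.3209, 0.269]
eef_rot: [[-0.993, 0.118, -0.003], [0.118, 0.993, 0.003], [0.003, 0.002, -1.0]]
force: [0.4, -0.8, 0.4]
width: 0.0257
grasp_force: 0.0
[ 0.51204531 -0.31893111  0.27117257] 0.02549333052862478
[[246. 138.]
 [247. 189.]
 [248. 235.]
 [274. 113.]
 [273. 246.]
 [256. 257.]]
```

View pics/w1.png

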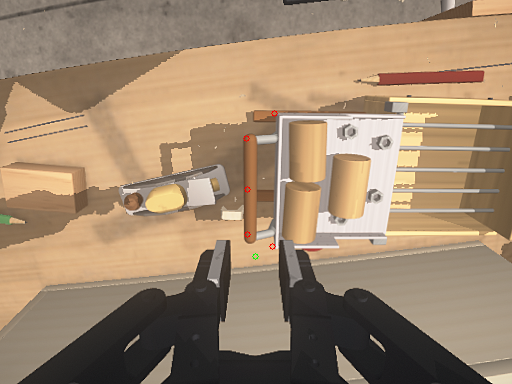

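The wrist view shows the handle bar centred at about (250,188) against the predicted (247,189), so the pose fit holds to about 3 mm. Descending.

```bash
python3 -m pendant '[[[0.004,-0.012,-0.15,0,0,0],[0.004,-0.012,-0.3,0,0,0],[0.004,-0.012,-0.4,0,0,0],[0.004,-0.012,-0.48,0,0,0],[0.004,-0.012,-0.525,0,0,0],[0.004,-0.012,-0.525,0,0,0]]]' 0.73
python3 -m pendant '[[[0,0,0,0,0,0],[0,0,0,0,0,0],[0,0,0,0,0,0],[0,0,0,0,0,0],[0,0,0,0,0,0]]]' 1 25
```

```text
t: 3.37
eef_pos: [0.512, -0.3198, 0.1382]
eef_rot: [[-0.994, 0.113, -0.003], [0.113, 0.994, 0.003], [0.003, 0.003, -1.0]]
force: [-0.1, 0.7, -0.3]
width: 0.0232
grasp_force: 0.0
t: 3.78
eef_pos: [0.512, -0.3238, 0.1423]
eef_rot: [[-0.993, 0.116, -0.002], [0.116, 0.993, -0.004], [0.001, -0.005, -1.0]]
force: [-5.4, -4.3, -0.0]
width: 0.0112
grasp_force: 25.4
```

```bash
python3 -m pendant '[[[0.001,0.004,0.013,0,0,0],[0.001,0.009,0.026,0,0,0],[0.001,0.013,0.039,0,0,0],[0.002,0.018,0.052,0,0,0],[0.003,0.024,0.064,0,0,0],[0.004,0.030,0.077,0,0,0],[0.004,0.035,0.089,0,0,0],[0.005,0.041,0.102,0,0,0]]]'
python3 -m pendant '[[[0.001,0.007,0.012,0,0,0],[0.001,0.014,0.024,0,0,0],[0.002,0.02,0.036,0,0,0],[0.003,0.027,0.047,0,0,0],[0.004,0.034,0.059,0,0,0],[0.005,0.041,0.07,0,0,0],[0.006,0.049,0.081,0,0,0],[0.006,0.057,0.092,0,0,0]]]'
python3 - <<'E'
from h import *
optics.get_image("top")
print([[round(v) for v in r["box"]]+[round(r["conf"],2)] for r in optics.look_for("dowel_1","top")])
s=bot.state();print(s["force"],s["width"])
E
```

```text
t: 4.45
eef_pos: [0.5133, -0.3133, 0.1679]
eef_rot: [[-0.993, 0.116, -0.001], [0.116, 0.993, -0.004], [0.001, -0.004, -1.0]]
force: [-6.1, -3.7, 0.2]
width: 0.0108
grasp_force: 24.9
t: 5.12
eef_pos: [0.5151, -0.299, 0.1911]
eef_rot: [[-0.993, 0.116, -0.001], [0.116, 0.993, -0.004], [0.0, -0.004, -1.0]]
force: [-4.2, -3.8, -1.2]
width: 0.0109
grasp_force: 24.5
[[328, 170, 17, 22, 0.68]]
[-4.96593959 -3.36092967  0.46280594] 0.01080902166744559
```

```bash
python3 -m pendant '[[[0.004,0.036,0.042,0,0,0],[0.008,0.073,0.081,0,0,0],[0.013,0.115,0.116,0,0,0],[0.018,0.159,0.148,0,0,0],[0.023,0.206,0.176,0,0,0],[0.028,0.255,0.2,0,0,0],[0.028,0.255,0.2,0,0,0]]]'
python3 -m pendant '[[[0.006,0.051,0.018,0,0,0],[0.011,0.103,0.034,0,0,0],[0.017,0.157,0.043,0,0,0],[0.023,0.211,0.049,0,0,0],[0.028,0.25,0.05,0,0,0],[0.028,0.25,0.05,0,0,0],[0.028,0.25,0.05,0,0,0],[0.028,0.25,0.05,0,0,0]]]'
python3 - <<'E'
from h import *
a=optics.get_image("wrist");b=optics.get_image("scene")
cv2.imwrite("pics/w2.png",np.vstack([cv2.resize(a,(400,300)),cv2.resize(b[150:300,150:400],(500,300))[:,:400]]))
E
```

```text
t: 5.8
eef_pos: [0.5232, -0.2338, 0.2436]
eef_rot: [[-0.994, 0.114, 0.004], [0.114, 0.994, -0.005], [-0.004, -0.005, -1.0]]
force: [-5.5, -4.5, 9.9]
width: 0.0109
grasp_force: 25.6
t: 6.47
eef_pos: [0.531, -0.1714, 0.2528]
eef_rot: [[-0.993, 0.114, 0.003], [0.114, 0.993, -0.001], [-0.003, -0.0, -1.0]]
force: [0.7, -1.0, 9.5]
width: 0.0106
grasp_force: 26.7
```

View pics/w2.png

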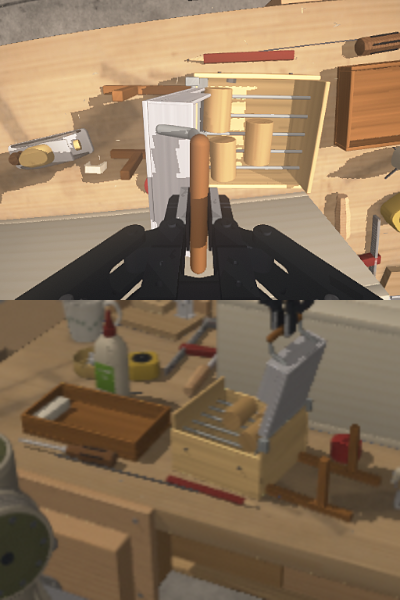

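The wrist view shows the pan upright, with all three dowels on the grate (view px 215,105; 258,143; 222,160). I hold briefly, then lower the pan.

```bash
python3 -m pendant '[[[0,0,0,0,0,0],[0,0,0,0,0,0],[0,0,0,0,0,0],[0,0,0,0,0,0],[0,0,0,0,0,0],[0,0,0,0,0,0],[0,0,0,0,0,0],[0,0,0,0,0,0]]]'
python3 -m pendant '[[[-0.005,-0.04,-0.001,0,0,0],[-0.011,-0.093,-0.007,0,0,0],[-0.017,-0.147,-0.016,0,0,0],[-0.022,-0.199,-0.032,0,0,0],[-0.028,-0.25,-0.05,0,0,0],[-0.033,-0.299,-0.074,0,0,0],[-0.038,-0.346,-0.102,0,0,0],[-0.043,-0.39,-0.134,0,0,0]]]'
python3 -m pendant '[[[-0.005,-0.042,-0.035,0,0,0],[-0.009,-0.079,-0.074,0,0,0],[-0.013,-0.115,-0.116,0,0,0],[-0.016,-0.142,-0.163,0,0,0],[-0.019,-0.172,-0.208,0,0,0],[-0.022,-0.195,-0.258,0,0,0],[-0.024,-0.213,-0.31,0,0,0],[-0.024,-0.213,-0.31,0,0,0]]]'
```

```text
t: 7.23
eef_pos: [0.5309, -0.1718, 0.2528]
eef_rot: [[-0.993, 0.115, 0.003], [0.115, 0.993, -0.001], [-0.003, -0.0, -1.0]]
force: [0.5, -0.5, 10.6]
width: 0.0106
grasp_force: 26.7
t: 7.9
eef_pos: [0.5186, -0.2703, 0.2172]
eef_rot: [[-0.993, 0.115, -0.001], [0.115, 0.993, -0.0], [0.001, -0.0, -1.0]]
force: [-2.7, -1.8, 4.3]
width: 0.0104
grasp_force: 28.2
t: 8.57
eef_pos: [0.5119, -0.3243, 0.1362]
eef_rot: [[-0.993, 0.117, -0.003], [0.117, 0.993, 0.0], [0.003, -0.0, -1.0]]
force: [-2.8, -4.1, 1.1]
width: 0.011
grasp_force: 30.2
```

```bash
python3 -m pendant '[[[0,0,0,0,0,0],[0,0,0,0,0,0],[0,0,0,0,0,0],[0,0,0.1,0,0,0],[0,0,0.2,0,0,0],[0,0,0.35,0,0,0],[0,0,0.5,0,0,0]]]' 0.7 25
python3 -m pendant '[[[0.07,0.8,0.25,0,0,0],[0.07,0.8,0.25,0,0,0],[0.07,0.8,0.25,0,0,0],[0.07,0.8,0.25,0,0,0],[0.07,0.8,0.25,0,0,0],[0.07,0.8,0.25,0,0,0],[0.07,0.8,0.25,0,0,0]]]' 0
python3 - <<'E'
from h import *
cal=optics.calibration("wrist");a=optics.get_image("wrist")
cv2.imwrite("pics/w3.png",cv2.resize(a,(768,576)))
s=bot.state();print(s["t"],s["eef_pos"])
for n in["dowel_1","nut_1"]:
  for r in optics.look_for(n,"wrist"):
    x,y,w,h=r["box"];print(n,round(r["conf"],2),[round(v) for v in r["box"]],pix2z("wrist",(x+w/2,y+h/2),0.095,cal).round(3))
E
```

```text
t: 9.15
eef_pos: [0.5129, -0.3216, 0.2655]
eef_rot: [[-0.993, 0.114, -0.001], [0.114, 0.993, 0.002], [0.001, 0.002, -1.0]]
force: [1.2, -2.1, -0.4]
width: 0.0257
grasp_force: 0.0
t: 9.73
eef_pos: [0.5314, -0.1201, 0.3291]
eef_rot: [[-0.994, 0.11, 0.003], [0.11, 0.994, -0.0], [-0.003, -0.0, -1.0]]
force: [0.2, -0.5, -0.9]
width: 0.0856
grasp_force: 0.0
9.7833 [ 0.53109391 -0.1216523   0.32805256]
dowel_1 0.91 [218, 110, 31, 52] [ 0.501 -0.141  0.095]
dowel_1 0.82 [261, 142, 32, 50] [ 0.547 -0.091  0.095]
dowel_1 0.68 [226, 164, 32, 45] [ 0.568 -0.14   0.095]
nut_1 0.61 [252, 103, 5, 7] [ 0.469 -0.112  0.095]
nut_1 0.55 [389, 46, 122, 32] [0.441 0.123 0.095]
```

View pics/w3.png

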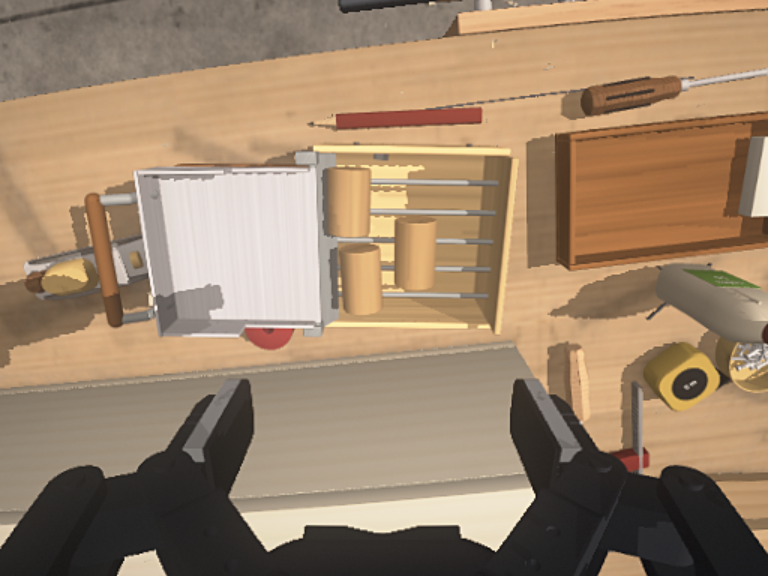

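The pan is empty and level again. The three dowels lie across the bars at (349,200), (415,253) and (361,280), and a nut shows low in the box at (380,155). I take the middle dowel first with an end grasp, so a quarter turn.

```bash
python3 -m pendant '[[[0.064,0.12,-0.2,0,0,0.25],[0.064,0.12,-0.2,0,0,0.25],[0.064,0.12,-0.2,0,0,0.25],[0.064,0.12,-0.2,0,0,0.25],[0.064,0.12,-0.2,0,0,0.25],[0.064,0.12,-0.2,0,0,0.25],[0.064,0.12,-0.2,0,0,0.25]]]' 0
python3 -m pendant '[[[0,0,-0.2,0,0,0.25],[0,0,-0.2,0,0,0.25],[0,0,-0.2,0,0,0.25],[0,0,-0.2,0,0,0.25],[0,0,-0.2,0,0,0.25],[0,0,-0.2,0,0,0.25],[0,0,-0.2,0,0,0.25],[0,0,-0.2,0,0,0.25]]]'
python3 - <<'E'
from h import *
cal=optics.calibration("wrist");a=optics.get_image("wrist")
cv2.imwrite("pics/w4.png",a)
s=bot.state();p=np.array(s["eef_pos"]);print(s["t"],p,s["joint_pos"][5])
for r in optics.look_for("dowel_1","wrist"):
    x,y,w,h=r["box"];print(round(r["conf"],2),[round(v) for v in r["box"]],pix2z("wrist",(x+w/2,y+h/2),0.095,cal).round(3))
E
```

```text
t: 10.47
eef_pos: [0.5463, -0.0945, 0.2763]
eef_rot: [[-0.782, -0.623, -0.002], [-0.623, 0.782, 0.001], [0.001, 0.002, -1.0]]
force: [0.5, -0.7, -0.8]
width: 0.0856
grasp_force: 0.0
t: 11.13
eef_pos: [0.5462, -0.0944, 0.2264]
eef_rot: [[-0.117, -0.993, -0.002], [-0.993, 0.117, 0.001], [-0.0, 0.002, -1.0]]
force: [0.4, 0.3, -0.6]
width: 0.0853
grasp_force: 0.0
11.1833 [ 0.5462401  -0.09424293  0.22660255] -101.25681854830492
0.96 [190, 116, 67, 37] [ 0.568 -0.141  0.095]
0.84 [219, 162, 63, 38] [ 0.549 -0.094  0.095]
0.76 [264, 100, 68, 47] [ 0.5   -0.142  0.095]
```

View pics/w4.png

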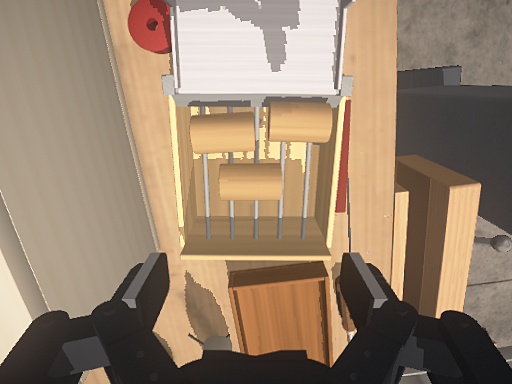

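The wrist view confirms three dowels on the bars, with the middle one at (250,181) clear of the others on both ends.

```bash
python3 -m pendant '[[[0.007,0,-0.16,0,0,0],[0.007,0,-0.3,0,0,0],[0.007,0,-0.42,0,0,0],[0.007,0,-0.52,0,0,0],[0.007,0,-0.58,0,0,0],[0.007,0,-0.6,0,0,0],[0.007,0,-0.6,0,0,0]]]' 0.05
python3 -m pendant '[[[0,0,0,0,0,0],[0,0,0,0,0,0],[0,0,0,0,0,0],[0,0,0,0,0,0],[0,0,0,0,0,0]]]' 1 40
python3 -m pendant '[[[0,0,0.1,0,0,0],[0,0,0.2,0,0,0],[0,0,0.3,0,0,0],[0,0,0.4,0,0,0],[0,0,0.4,0,0,0]]]'
```

```text
t: 11.82
eef_pos: [0.5471, -0.0929, 0.0759]
eef_rot: [[-0.117, -0.993, -0.003], [-0.993, 0.117, 0.001], [-0.001, 0.003, -1.0]]
force: [-0.5, -0.4, 1.6]
width: 0.0807
grasp_force: 0.0
t: 12.23
eef_pos: [0.5497, -0.0933, 0.0791]
eef_rot: [[-0.115, -0.993, 0.003], [-0.993, 0.115, -0.001], [0.001, -0.003, -1.0]]
force: [0.7, 0.5, 5.2]
width: 0.057
grasp_force: 45.2
t: 12.65
eef_pos: [0.551, -0.0934, 0.1831]
eef_rot: [[-0.115, -0.993, 0.008], [-0.993, 0.115, -0.002], [0.001, -0.008, -1.0]]
force: [1.4, -0.0, 1.2]
width: 0.0571
grasp_force: 44.7
```

```bash
python3 -m pendant '[[[-0.136,0.8,0,0,0,0.037],[-0.136,0.8,0,0,0,0.037],[-0.136,0.8,0,0,0,0.037],[-0.136,0.8,0,0,0,0.037],[-0.136,0.8,0,0,0,0.037],[-0.136,0.8,0,0,0,0.037],[-0.136,0.8,0,0,0,0.037]]]'
python3 - <<'E'
from h import *
a=optics.get_image("top")
for n in["offcut","tray","glue_bottle"]:
  for r in optics.look_for(n,"top")[:2]:
    x,y,w,h=r["box"];print(n,round(r["conf"],2),[round(v) for v in r["box"]],pix2z("top",(x,y+h),0.026).round(3),pix2z("top",(x+w,y+h),0.026).round(3),pix2z("top",(x+w,y+h),0.).round(3))
a=cv2.imread("pics/top.png")[140:240,125:230];print(bot.state()["eef_pos"])
cv2.imwrite("pics/c2.png",cv2.resize(a,None,fx=5,fy=5,interpolation=cv2.INTER_CUBIC))
E
```

```text
t: 13.23
eef_pos: [0.5135, 0.1092, 0.1773]
eef_rot: [[0.005, -1.0, -0.001], [-1.0, -0.005, -0.0], [0.0, 0.001, -1.0]]
force: [-0.2, 0.4, -0.6]
width: 0.0574
grasp_force: 44.7
tray 0.78 [176, 180, 43, 48] [0.458 0.174 0.026] [0.455 0.055 0.026] [0.457 0.057 0.   ]
tray 0.45 [305, 169, 71, 55] [ 0.459 -0.181  0.026] [ 0.454 -0.377  0.026] [ 0.456 -0.385  0.   ]
glue_bottle 0.53 [245, 229, 60, 7] [ 0.431 -0.014  0.026] [ 0.427 -0.179  0.026] [ 0.428 -0.182  0.   ]
[0.51460309 0.10610714 0.17737452]
```

View pics/c2.png

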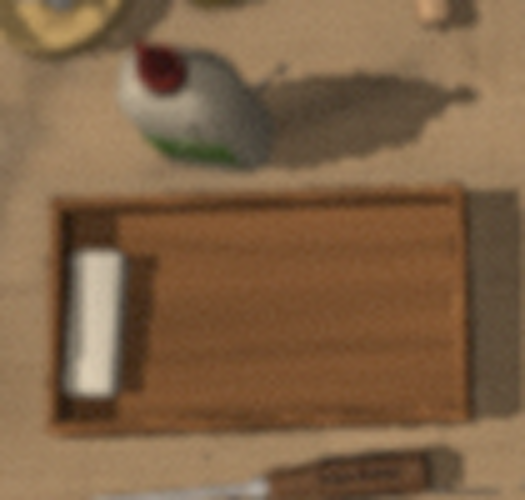

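The offcut's near edge is at crop x≈125 (world y≈0.245) and the bottle foot ends at crop y≈165 (x≈0.62), so there is room at y=0.205.

```bash
python3 -m pendant '[[[0.012,0.15,-0.05,0,0,0],[0.012,0.3,-0.15,0,0,0],[0.012,0.38,-0.3,0,0,0],[0.012,0.38,-0.45,0,0,0],[0.012,0.38,-0.56,0,0,0],[0.012,0.38,-0.62,0,0,0],[0.012,0.38,-0.64,0,0,0],[0.012,0.38,-0.64,0,0,0]]]'
python3 -m pendant '[[[0,0,0,0,0,0],[0,0,0,0,0,0],[0,0,0,0,0,0]]]' 0.22
python3 -m pendant '[[[0,0,0.15,0,0,0],[0,0,0.3,0,0,0],[0,0,0.45,0,0,0],[0,0,0.6,0,0,0],[0,-0.1,0.75,0,0,0],[0,-0.25,0.75,0,0,0]]]'
```

```text
t: 14.1
eef_pos: [0.5164, 0.2006, 0.0166]
eef_rot: [[-0.002, -1.0, -0.004], [-1.0, 0.002, -0.001], [0.001, 0.004, -1.0]]
force: [0.4, -0.3, -0.5]
width: 0.0576
grasp_force: 44.7
t: 14.35
eef_pos: [0.5186, 0.2015, 0.0182]
eef_rot: [[-0.001, -1.0, 0.002], [-1.0, 0.001, 0.0], [-0.0, -0.002, -1.0]]
force: [0.9, -1.4, 0.2]
width: 0.0666
grasp_force: 0.6
t: 14.85
eef_pos: [0.5211, 0.1418, 0.2129]
eef_rot: [[0.005, -1.0, 0.013], [-1.0, -0.005, 0.003], [-0.003, -0.013, -1.0]]
force: [2.7, -0.2, 0.5]
width: 0.0664
grasp_force: 0.0
```

```bash
python3 -m pendant '[[[0.1,-0.6,0,0,0,-0.28],[0.1,-0.6,0,0,0,-0.28],[0.1,-0.6,0,0,0,-0.28],[0.1,-0.6,0,0,0,-0.28],[0.1,-0.6,0,0,0,-0.28],[0.1,-0.6,0,0,0,-0.28],[0.1,-0.6,0,0,0,-0.28],[0.1,-0.6,0,0,0,-0.28]]]' 0.46
python3 -m pendant '[[[0.09,-0.53,0,0,0,-0.255],[0.09,-0.53,0,0,0,-0.255],[0.09,-0.53,0,0,0,-0.255],[0.09,-0.53,0,0,0,-0.255],[0.09,-0.53,0,0,0,-0.255],[0.09,-0.53,0,0,0,-0.255],[0.09,-0.53,0,0,0,-0.255],[0.09,-0.53,0,0,0,-0.255]]]'
python3 - <<'E'
from h import *
cal=optics.calibration("wrist");a=optics.get_image("wrist")
cv2.imwrite("pics/w5.png",a)
s=bot.state();p=np.array(s["eef_pos"]);print(s["t"],p,s["width"])
for r in optics.look_for("dowel_1","wrist"):
    x,y,w,h=r["box"];print(round(r["conf"],2),[round(v) for v in r["box"]],pix2z("wrist",(x+w/2,y+h/2),0.095,cal).round(3))
E
```

```text
t: 15.52
eef_pos: [0.5424, -0.011, 0.2055]
eef_rot: [[-0.773, -0.634, 0.001], [-0.634, 0.773, 0.0], [-0.0, -0.0, -1.0]]
force: [-0.4, -0.4, 0.7]
width: 0.046
grasp_force: 0.0
t: 16.18
eef_pos: [0.5649, -0.143, 0.2053]
eef_rot: [[-0.994, 0.108, 0.0], [0.108, 0.994, 0.0], [-0.0, 0.0, -1.0]]
force: [-0.3, 1.3, -0.6]
width: 0.0463
grasp_force: 0.0
16.2333 [ 0.5648719  -0.14283334  0.20529552] 0.04626338320817387
0.89 [235, 158, 41, 68] [ 0.568 -0.141  0.095]
0.63 [218, 80, 51, 72] [ 0.502 -0.144  0.095]
0.37 [0, 54, 419, 197] [ 0.528 -0.176  0.095]
```

View pics/w5.png

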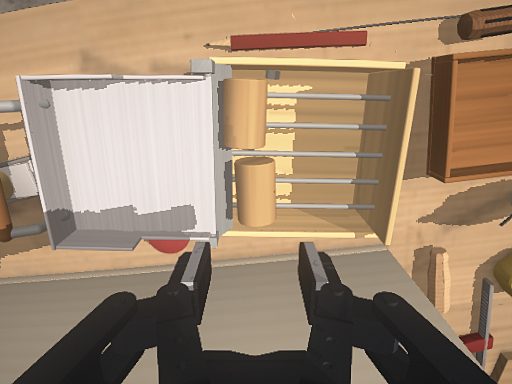

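C sits clear at (255,191) and A at (244,113); B has gone from the grate. Descending on C.

```bash
python3 -m pendant '[[[0.016,0.018,-0.15,0,0,0],[0.016,0.018,-0.28,0,0,0],[0.016,0.018,-0.37,0,0,0],[0.016,0.018,-0.43,0,0,0],[0.016,0.018,-0.46,0,0,0],[0.016,0.018,-0.47,0,0,0],[0.016,0.018,-0.47,0,0,0]]]' 
python3 -m pendant '[[[0,0,0,0,0,0],[0,0,0,0,0,0],[0,0,0,0,0,0],[0,0,0,0,0,0]]]' 1 30
python3 -m pendant '[[[0,0.01,0.05,0,0,0],[0,0.02,0.12,0,0,0],[0,0.04,0.2,0,0,0],[0,0.06,0.3,0,0,0],[0,0.06,0.4,0,0,0]]]'
```

```text
t: 16.87
eef_pos: [0.5689, -0.1381, 0.0876]
eef_rot: [[-0.994, 0.108, -0.0], [0.108, 0.994, 0.0], [0.0, 0.0, -1.0]]
force: [0.3, -0.3, -0.3]
width: 0.0461
grasp_force: 0.0
t: 17.2
eef_pos: [0.5699, -0.1387, 0.0889]
eef_rot: [[-0.994, 0.109, 0.002], [0.109, 0.994, -0.001], [-0.003, -0.001, -1.0]]
force: [0.3, -0.3, 3.5]
width: 0.0337
grasp_force: 30.0
t: 17.62
eef_pos: [0.5683, -0.1224, 0.1885]
eef_rot: [[-0.994, 0.108, -0.001], [0.108, 0.994, 0.001], [0.001, 0.001, -1.0]]
force: [0.5, 0.7, -0.3]
width: 0.0337
grasp_force: 29.6
```

```bash
python3 -m pendant '[[[-0.02,0.1,0,0,0,0.034],[-0.05,0.22,0,0,0,0.034],[-0.08,0.35,0,0,0,0.034],[-0.11,0.48,0,0,0,0.034],[-0.14,0.61,0,0,0,0.034],[-0.17,0.74,0,0,0,0.034],[-0.2,0.84,0,0,0,0.034],[-0.2,0.84,0,0,0,0.034]]]'
python3 -m pendant '[[[0,0.09,-0.08,0,0,0],[0,0.18,-0.18,0,0,0],[0,0.2,-0.3,0,0,0],[0,0.2,-0.42,0,0,0],[0,0.2,-0.52,0,0,0],[0,0.2,-0.59,0,0,0],[0,0.2,-0.635,0,0,0],[0,0.2,-0.635,0,0,0]]]'
python3 - <<'E'
from h import *
s=bot.state();print(s["eef_pos"],s["width"],s["grasp_force"],s["force"])
E
```

```text
t: 18.28
eef_pos: [0.5171, 0.0907, 0.1881]
eef_rot: [[-1.0, -0.003, -0.001], [-0.003, 1.0, 0.002], [0.001, 0.002, -1.0]]
force: [-0.2, 0.6, -0.1]
width: 0.034
grasp_force: 29.7
t: 18.95
eef_pos: [0.5174, 0.1361, 0.0265]
eef_rot: [[-1.0, 0.003, -0.004], [0.003, 1.0, -0.0], [0.004, -0.0, -1.0]]
force: [-1.3, 0.0, 0.6]
width: 0.0343
grasp_force: 29.7
[0.51736925 0.13614791 0.026513  ] 0.03429218703760078 29.733602106571198 [-1.2890592   0.01203027  0.6352544 ]
```

```bash
python3 -m pendant '[[[0,0,-0.008,0,0,0],[0,0,-0.008,0,0,0]]]'
python3 -m pendant '[[[0,0,0,0,0,0],[0,0,0,0,0,0],[0,0,0.05,0,0,0],[0,0,0.2,0,0,0],[0,0,0.36,0,0,0],[0,0,0.52,0,0,0],[0,0,0.68,0,0,0],[0,0,0.8,0,0,0]]]' 0.45
python3 -m pendant '[[[-0.03,-0.6,0,0,0,0.24],[-0.03,-0.6,0,0,0,0.24],[-0.03,-0.6,0,0,0,0.24],[-0.03,-0.6,0,0,0,0.24],[-0.03,-0.6,0,0,0,0.24],[-0.03,-0.6,0,0,0,0.24],[-0.03,-0.6,0,0,0,0.24]]]' 0
python3 -m pendant '[[[-0.03,-0.51,0,0,0,0.225],[-0.03,-0.51,0,0,0,0.225],[-0.03,-0.51,0,0,0,0.225],[-0.03,-0.51,0,0,0,0.225],[-0.03,-0.51,0,0,0,0.225],[-0.03,-0.51,0,0,0,0.225],[-0.03,-0.51,0,0,0,0.225]]]'
python3 - <<'E'
from h import *
cal=optics.calibration("wrist");a=optics.get_image("wrist")
cv2.imwrite("pics/w6.png",a)
s=bot.state();p=np.array(s["eef_pos"]);print(s["t"],p,s["width"])
for n in ["dowel_1","nut_1"]:
  for r in optics.look_for(n,"wrist"):
    x,y,w,h=r["box"];print(n,round(r["conf"],2),[round(v) for v in r["box"]],pix2z("wrist",(x+w/2,y+h/2),0.095,cal).round(3))
E
```

```text
t: 19.12
eef_pos: [0.5195, 0.1365, 0.0275]
eef_rot: [[-1.0, 0.003, 0.001], [0.003, 1.0, 0.0], [-0.001, 0.0, -1.0]]
force: [-0.2, 0.2, -0.5]
width: 0.0339
grasp_force: 29.7
t: 19.78
eef_pos: [0.5196, 0.1368, 0.2315]
eef_rot: [[-1.0, 0.002, 0.005], [0.002, 1.0, 0.001], [-0.005, 0.001, -1.0]]
force: [0.4, 0.0, -0.3]
width: 0.0473
grasp_force: 0.0
t: 20.37
eef_pos: [0.5114, -0.0145, 0.2278]
eef_rot: [[-0.728, -0.685, 0.001], [-0.685, 0.728, -0.0], [-0.001, -0.001, -1.0]]
force: [0.1, 0.6, 0.2]
width: 0.0855
grasp_force: 0.0
t: 20.95
eef_pos: [0.5039, -0.1415, 0.2276]
eef_rot: [[-0.111, -0.994, 0.001], [-0.994, 0.111, -0.0], [0.0, -0.001, -1.0]]
force: [-0.8, 0.3, -0.2]
width: 0.0855
grasp_force: 0.0
21.0 [ 0.50392304 -0.14112251  0.22752357] 0.08565895647112629
dowel_1 0.9 [246, 335, 40, 20] [0.512 0.061 0.095]
dowel_1 0.88 [226, 158, 64, 39] [ 0.499 -0.144  0.095]
dowel_1 0.22 [113, 0, 191, 300] [ 0.542 -0.175  0.095]
nut_1 0.73 [246, 335, 38, 20] [0.514 0.062 0.095]
nut_1 0.72 [202, 292, 99, 60] [0.525 0.026 0.095]
nut_1 0.65 [182, 161, 14, 15] [ 0.563 -0.159  0.095]
nut_1 0.49 [222, 160, 10, 11] [ 0.526 -0.158  0.095]
```

View pics/w6.png

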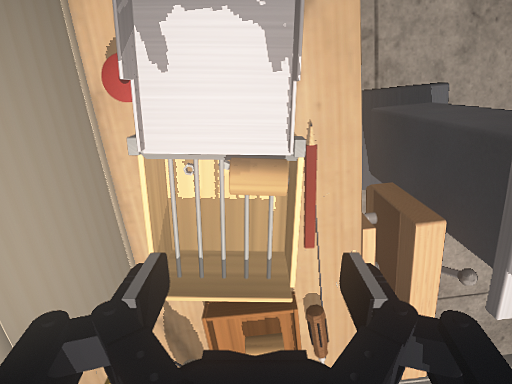

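Two nuts show on the box floor near (189,168) and (227,165). Dowel A lies at (260,177) and is now free at both ends; a placed dowel is visible in the tray at (265,345).

```bash
python3 -m pendant '[[[-0.012,0.003,-0.16,0,0,0],[-0.012,0.003,-0.3,0,0,0],[-0.012,0.003,-0.42,0,0,0],[-0.012,0.003,-0.52,0,0,0],[-0.012,0.003,-0.58,0,0,0],[-0.012,0.003,-0.6,0,0,0],[-0.012,0.003,-0.6,0,0,0]]]' 0.05
python3 -m pendant '[[[0,0,0,0,0,0],[0,0,0,0,0,0],[0,0,0,0,0,0],[0,0,0,0,0,0],[0,0,0,0,0,0]]]' 1 40
python3 -m pendant '[[[0,0.02,0.08,0,0,0],[0,0.04,0.18,0,0,0],[0,0.06,0.3,0,0,0],[0,0.06,0.42,0,0,0],[0,0.06,0.42,0,0,0]]]'
```

```text
t: 21.68
eef_pos: [0.5, -0.1392, 0.0757]
eef_rot: [[-0.113, -0.994, -0.003], [-0.994, 0.113, 0.001], [-0.001, 0.003, -1.0]]
force: [-0.3, -0.1, 0.1]
width: 0.081
grasp_force: 0.0
t: 22.1
eef_pos: [0.5025, -0.1406, 0.0785]
eef_rot: [[-0.112, -0.994, 0.004], [-0.994, 0.112, -0.001], [0.001, -0.004, -1.0]]
force: [0.5, 0.4, 6.2]
width: 0.0529
grasp_force: 42.9
t: 22.52
eef_pos: [0.5037, -0.126, 0.1879]
eef_rot: [[-0.112, -0.994, 0.008], [-0.994, 0.112, -0.004], [0.003, -0.009, -1.0]]
force: [1.4, -0.2, -0.1]
width: 0.0535
grasp_force: 42.3
```

```bash
python3 -m pendant '[[[0.053,0.856,0,0,0,0.036],[0.053,0.856,0,0,0,0.036],[0.053,0.856,0,0,0,0.036],[0.053,0.856,0,0,0,0.036],[0.053,0.856,0,0,0,0.036],[0.053,0.856,0,0,0,0.036],[0.053,0.856,0,0,0,0.036],[0.053,0.856,0,0,0,0.036]]]'
python3 - <<'E'
from h import *
a=optics.get_image("top");cv2.imwrite("pics/t7.png",cv2.resize(a[130:240,110:390],None,fx=2.8,fy=2.8,interpolation=cv2.INTER_CUBIC))
for n in ["dowel_1"]:
  for r in optics.look_for(n,"top"):
    x,y,w,h=r["box"];print(n,round(r["conf"],2),[round(v) for v in r["box"]],pix2z("top",(x+w/2,y+h/2),0.03).round(3))
E
```

```text
t: 23.18
eef_pos: [0.5138, 0.089, 0.1815]
eef_rot: [[0.002, -1.0, -0.001], [-1.0, -0.002, -0.001], [0.001, 0.001, -1.0]]
force: [0.1, -0.1, -0.4]
width: 0.0536
grasp_force: 42.3
```

View pics/t7.png

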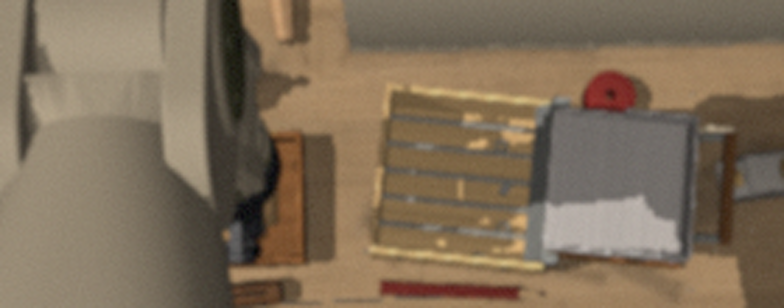

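```bash
python3 - <<'E'
from h import *
a=optics.get_image("scene");c=a[180:250,140:260]
print([([round(v) for v in r["box"]],round(r["conf"],2)) for r in optics.look_for("dowel_1","scene")])
cal=optics.calibration("scene")
for y in(.09,.137,.20):
  u=proj("scene",[(.49,y,.042),(.545,y,.042)],cal);print(y,u.round(1).tolist())
  for v in u: cv2.circle(a,tuple(int(k) for k in v.round()),1,(0,0,255),-1)
cv2.imwrite("pics/s8.png",cv2.resize(a[170:250,140:270],None,fx=6,fy=6,interpolation=cv2.INTER_CUBIC))
E
```

```text
[([211, 165, 14, 16], 0.68), ([200, 204, 14, 13], 0.47), ([183, 203, 14, 12], 0.42)]
0.09 [[212.1, 214.9], [220.1, 207.4]]
0.137 [[200.1, 211.9], [208.4, 204.5]]
0.2 [[184.7, 208.0], [193.2, 200.9]]
```

View pics/s8.png

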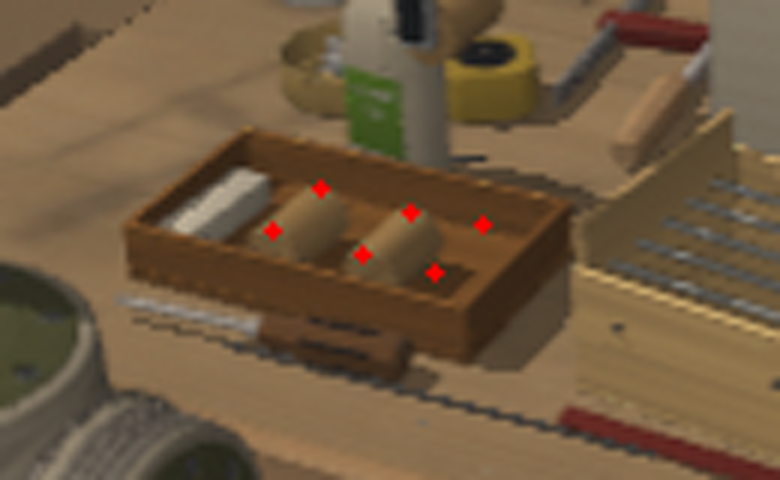

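Both placed dowels lie still in the tray (crop 305,222 and 400,245), and the slot at y≈0.085 is free. I've used up my picture allowance, so the rest goes by numbers and the detector.

```bash
python3 -m pendant '[[[0.012,-0.016,-0.12,0,0,0],[0.012,-0.016,-0.25,0,0,0],[0.012,-0.016,-0.38,0,0,0],[0.012,-0.016,-0.5,0,0,0],[0.012,-0.016,-0.58,0,0,0],[0.012,-0.016,-0.63,0,0,0],[0.012,-0.016,-0.65,0,0,0],[0.012,-0.016,-0.65,0,0,0]]]'
python3 -m pendant '[[[0,0,0,0,0,0],[0,0,0,0,0,0],[0,0,0,0,0,0]]]' 0.25
python3 -m pendant '[[[0,0,0.12,0,0,0],[0,0,0.27,0,0,0],[0,0,0.43,0,0,0],[0,0,0.6,0,0,0],[0,0,0.75,0,0,0],[-0.2,0,0.85,0,0,0]]]'
python3 -m pendant '[[[-0.1,-1,0.1,0,0,0],[-0.1,-1,0.1,0,0,0],[-0.1,-1,0.1,0,0,0],[-0.1,-1,0.1,0,0,0],[-0.1,-1,0.1,0,0,0],[-0.1,-1,0.1,0,0,0],[-0.1,-1,0.1,0,0,0]]]'
python3 - <<'E'
from h import *
s=bot.state();print(s["t"],s["eef_pos"],s["force"])
a=optics.get_image("top");b=optics.get_image("scene");optics.get_image("wrist")
for n in["dowel_1","nut_1","screwdriver","pencil","glue_bottle","felt_roll","offcut","pan_handle"]:
  for cam in("top",):
    print(n,cam,[([round(v) for v in r["box"]],round(r["conf"],2),pix2z(cam,(r["box"][0]+r["box"][2]/2,r["box"][1]+r["box"][3]/2),.03).round(3).tolist()) for r in optics.look_for(n,cam)[:5]])
print([([round(v) for v in r["box"]],round(r["conf"],2)) for r in optics.look_for("dowel_1","scene")])
E
```

```text
t: 24.05
eef_pos: [0.5167, 0.0869, 0.018]
eef_rot: [[0.001, -1.0, -0.001], [-1.0, -0.001, 0.007], [-0.007, 0.001, -1.0]]
force: [2.1, 10.8, -7.6]
width: 0.0533
grasp_force: 43.8
t: 24.3
eef_pos: [0.5188, 0.0839, 0.0197]
eef_rot: [[-0.001, -1.0, 0.003], [-1.0, 0.001, 0.0], [-0.0, -0.003, -1.0]]
force: [3.6, 1.0, -4.2]
width: 0.0642
grasp_force: 2.1
t: 24.8
eef_pos: [0.4869, 0.0836, 0.2308]
eef_rot: [[-0.002, -1.0, 0.012], [-1.0, 0.002, -0.001], [0.001, -0.012, -1.0]]
force: [1.3, -0.4, 1.4]
width: 0.0642
grasp_force: 0.0
t: 25.38
eef_pos: [0.4538, -0.1719, 0.2511]
eef_rot: [[-0.008, -1.0, 0.0], [-1.0, 0.008, -0.003], [0.003, -0.0, -1.0]]
force: [1.2, -1.1, 0.1]
width: 0.0641
grasp_force: 0.0
25.3833 [ 0.45379751 -0.17191966  0.25111661] [ 1.17675553 -1.10333822  0.0783035 ]
dowel_1 top [([205, 195, 11, 20], 0.8, [0.518, 0.08, 0.03]), ([186, 196, 14, 21], 0.79, [0.516, 0.129, 0.03]), ([160, 196, 15, 24], 0.61, [0.514, 0.197, 0.03])]
nut_1 top [([201, 196, 17, 21], 0.17, [0.515, 0.083, 0.03])]
screwdriver top [([168, 227, 42, 16], 0.6, [0.437, 0.138, 0.03])]
pencil top [([247, 231, 52, 7], 0.5, [0.433, -0.091, 0.03])]
glue_bottle top [([148, 150, 32, 21], 0.57, [0.647, 0.209, 0.03])]
felt_roll top [([318, 156, 14, 13], 0.5, [0.634, -0.246, 0.03])]
offcut top [([139, 187, 10, 32], 0.72, [0.529, 0.263, 0.03]), ([319, 155, 17, 15], 0.68, [0.632, -0.251, 0.03])]
pan_handle top [([305, 171, 27, 47], 0.69, [0.539, -0.221, 0.03])]
[([182, 201, 17, 14], 0.63)]
```

```bash
python3 -m pendant '[[[0.2,0.24,0.05,0,0,0],[0.2,0.24,0.05,0,0,0],[0.2,0.24,0.05,0,0,0],[0.2,0.24,0.05,0,0,0],[0.2,0.24,0.05,0,0,0]]]'
python3 - <<'E'
from h import *
cal=optics.calibration("wrist");a=optics.get_image("wrist");cv2.imwrite("pics/w9.png",a)
q=np.load("q.npy");c,s=np.cos(q[2]),np.sin(q[2])
for r in optics.look_for("nut_1","wrist"):
    x,y,w,h=r["box"]
    o=[round(r["conf"],2),[round(v) for v in r["box"]]]
    for z in(.01,.074,.109):
        d=pix2z("wrist",(x+w/2,y+h/2),z,cal)[:2]-q[:2];o.append(((c*d[0]+s*d[1]).round(3),(-s*d[0]+c*d[1]).round(3)))
    print(*o)
E
```

```text
t: 26.4
eef_pos: [0.5047, -0.1046, 0.2627]
eef_rot: [[0.002, -1.0, -0.001], [-1.0, -0.002, -0.0], [0.0, 0.001, -1.0]]
force: [-0.6, -0.1, -0.1]
width: 0.0641
grasp_force: 0.0
0.66 [140, 0, 175, 259] (np.float64(0.003), np.float64(0.04)) (np.float64(-0.001), np.float64(0.031)) (np.float64(-0.003), np.float64(0.026))
0.61 [184, 120, 15, 14] (np.float64(0.05), np.float64(0.041)) (np.float64(0.038), np.float64(0.032)) (np.float64(0.032), np.float64(0.027))
0.58 [288, 274, 15, 77] (np.float64(-0.129), np.float64(0.316)) (np.float64(-0.112), np.float64(0.263)) (np.float64(-0.103), np.float64(0.233))
```

```bash
python3 - <<'E'
from h import *
from scipy.spatial.transform import Rotation as Ro
q=np.load("q.npy");cal=optics.calibration("wrist");T=np.array(cal["extrinsics"])
s=bot.state();TW=np.eye(4);TW[:3,:3]=s["eef_rot"];TW[:3,3]=s["eef_pos"]
X=T@TW  # tcp->cam
def view(p,yaw):
    W=np.eye(4);a=np.radians(yaw);W[:3,:3]=np.c_[[np.sin(a),-np.cos(a),0],[np.cos(a),np.sin(a),0],[0,0,-1]];W[:3,3]=p
    return dict(cal,extrinsics=X@np.linalg.inv(W))
def box(P):
    c,n=np.cos(q[2]),np.sin(q[2]);d=P[:2]-q[:2];return np.r_[c*d[0]+n*d[1],-n*d[0]+c*d[1],P[2]].round(3)
c6=view([.5039,-.1412,.2275],173.6);c3=view([.5311,-.1216,.328],83.7);c9=cal
K=np.array(cal["intrinsics"]);print("f",K[0,0])
print("check A",pix2z("wrist",(258,177.5),.095,c6))
def ray(c,px):
    a=pix2z("wrist",px,0,c);b=pix2z("wrist",px,.1,c);return a,(b-a)/np.linalg.norm(b-a)
def tri(o):
    A=sum(np.eye(3)-np.outer(d,d) for _,d in o);b=sum((np.eye(3)-np.outer(d,d))@p for p,d in o);return np.linalg.solve(A,b)
o=[ray(c6,(189,168.5)),ray(c9,(191.5,127))];print("nut a",box(tri(o)))
C9=-T[:3,:3].T@T[:3,3];print("cam z",C9, "px of 14mm at z=.01/.06:",K[0,0]*.014/(C9[2]-.01),K[0,0]*.014/(C9[2]-.06))
for px,c in(((227,165.5),c6),((254.5,106.5),c3)):print([box(pix2z("wrist",px,z,c)) for z in(.01,.06,.105)])
E
```

```text
f 304.9468836907657
check A [ 0.49995855 -0.13838868  0.095     ]
nut a [0.039 0.033 0.061]
cam z [ 0.50352174 -0.18856412  0.40661276] px of 14mm at z=.01/.06: 10.764294084249428 12.317077964188552
[array([0.003, 0.024, 0.01 ]), array([-0.002,  0.036,  0.06 ]), array([-0.006,  0.047,  0.105])]
[array([0.052, 0.054, 0.01 ]), array([0.055, 0.054, 0.06 ]), array([0.057, 0.054, 0.105])]
```

```bash
python3 - <<'E'
from h import *
q=np.load("q.npy");cal=optics.calibration("wrist");T=np.array(cal["extrinsics"])
s=bot.state();TW=np.eye(4);TW[:3,:3]=s["eef_rot"];TW[:3,3]=s["eef_pos"];X=T@TW
def view(p,R):
    W=np.eye(4);W[:3,:3]=R;W[:3,3]=p;return dict(cal,extrinsics=X@np.linalg.inv(W))
R6=[[-.111,-.994,.001],[-.994,.111,0],[0,-.001,-1]];R3=[[-.994,.11,.003],[.11,.994,0],[-.003,0,-1]]
c6=view([.5039,-.1412,.2275],R6);c3=view([.5311,-.1216,.328],R3);c4=view([.5462,-.0942,.2266],R6);c5=view([.5649,-.1428,.2053],[[-.994,.108,0],[.108,.994,0],[0,0,-1]])
def box(P):
    c,n=np.cos(q[2]),np.sin(q[2]);d=P[:2]-q[:2];return np.r_[c*d[0]+n*d[1],-n*d[0]+c*d[1],P[2]].round(3).tolist()
print("check A",pix2z("wrist",(258,177.5),.095,c6))
f=lambda px,c:[box(pix2z("wrist",px,z,c)) for z in(.01,.035,.06,.105)]
print("a w6",f((189,168.5),c6));print("a w9",f((191.5,127),cal))
print("b w6",f((227,165.5),c6));print("c w3",f((254.5,106.5),c3));print("c w5",f((272,74),c5))
# any dark blobs on grate/pan in w9
a=cv2.imread("pics/w9.png")
c,n=np.cos(q[2]),np.sin(q[2])
w=lambda x,y,z:(q[0]+c*x-n*y,q[1]+n*x+c*y,z)
dst=np.float32([[0,0],[480,0],[480,465],[0,465]])
for nm,z in(("floor",.01),):
    src=proj("wrist",[w(-.08,0,z),w(.08,0,z),w(.08,.155,z),w(-.08,.155,z)],cal).astype(np.float32)
    print(src.round().tolist())
g=cv2.cvtColor(a,cv2.COLOR_BGR2HSV)
m=((g[...,1]<70)&(g[...,2]<150)).astype(np.uint8);m[:,:130]=0;m[:,330:]=0;m[260:]=0
k,l,st,ce=cv2.connectedComponentsWithStats(m)
for i in range(1,k):
    if 15<st[i,4]<6000:print(st[i].tolist(),ce[i].round())
E
```

```text
check A [ 0.4993877  -0.14301419  0.095     ]
a w6 [[0.05, 0.042, 0.01], [0.044, 0.035, 0.035], [0.039, 0.029, 0.06], [0.029, 0.017, 0.105]]
a w9 [[0.05, 0.041, 0.01], [0.045, 0.037, 0.035], [0.041, 0.033, 0.06], [0.032, 0.027, 0.105]]
b w6 [[0.003, 0.038, 0.01], [0.001, 0.032, 0.035], [-0.002, 0.026, 0.06], [-0.006, 0.014, 0.105]]
c w3 [[-0.06, 0.055, 0.01], [-0.062, 0.055, 0.035], [-0.063, 0.055, 0.06], [-0.066, 0.054, 0.105]]
c w5 [[-0.065, 0.055, 0.01], [-0.064, 0.054, 0.035], [-0.063, 0.052, 0.06], [-0.062, 0.05, 0.105]]
[[296.0, 106.0], [169.0, 92.0], [167.0, 207.0], [280.0, 218.0]]
[146, 0, 20, 92, 413] [155.  27.]
[292, 0, 19, 94, 288] [303.  34.]
[290, 95, 3, 14, 23] [291. 102.]
[193, 122, 6, 9, 16] [196. 126.]
[278, 143, 8, 12, 56] [281. 148.]
[305, 195, 1, 23, 23] [305. 206.]
[171, 203, 4, 25, 85] [172. 217.]
[192, 203, 5, 27, 88] [194. 219.]
[213, 213, 6, 20, 77] [215. 223.]
[234, 213, 6, 22, 78] [237. 224.]
[255, 212, 7, 25, 81] [258. 226.]
[304, 220, 1, 23, 23] [304. 231.]
[166, 246, 21, 14, 160] [177. 253.]
[323, 246, 7, 14, 59] [327. 251.]
```

```bash
python3 -m pendant '[[[0.06,-0.25,0.1,0,0,0],[0.06,-0.25,0.1,0,0,0],[0.06,-0.25,0.1,0,0,0],[0.06,-0.25,0.1,0,0,0]]]'
python3 - <<'E'
from h import *
cal=optics.calibration("wrist");a=optics.get_image("wrist")
q=np.load("q.npy");c,n=np.cos(q[2]),np.sin(q[2])
w=lambda x,y,z:(q[0]+c*x-n*y,q[1]+n*x+c*y,z)
for t in("nut_1","pan"):
  for r in optics.look_for(t,"wrist"):
    x,y,ww,h=r["box"];d=pix2z("wrist",(x+ww/2,y+h/2),.109,cal)[:2]-q[:2];print(t,round(r["conf"],2),[round(v) for v in r["box"]],(c*d[0]+n*d[1]).round(3),(-n*d[0]+c*d[1]).round(3))
def rect(x0,x1,y0,y1,z,sx,sy):
    src=proj("wrist",[w(x0,y0,z),w(x1,y0,z),w(x1,y1,z),w(x0,y1,z)],cal).astype(np.float32)
    H=cv2.getPerspectiveTransform(src,np.float32([[0,0],[sx,0],[sx,sy],[0,sy]]))
    return cv2.cvtColor(cv2.warpPerspective(a,H,(sx,sy),flags=cv2.INTER_AREA),cv2.COLOR_BGR2GRAY)
print("pan floor (rows y -125..-5)");g=rect(-.066,.066,-.127,-.003,.105,22,20)
for r in g:print(" ".join(f"{v:3d}" for v in r))
E
```

```text
t: 26.83
eef_pos: [0.5195, -0.1695, 0.288]
eef_rot: [[-0.003, -1.0, 0.0], [-1.0, 0.003, -0.0], [0.0, -0.0, -1.0]]
force: [-0.1, 1.5, -0.7]
width: 0.064
grasp_force: 0.0
nut_1 0.52 [205, 163, 13, 16] 0.035 0.013
pan 0.73 [175, 0, 152, 168] 0.001 -0.081
pan floor (rows y -125..-5)
240 238 234 237 242 222 212 124 118 115 187 181 185 184 182 183 177 164 160 168 168 130
100 147 227 204 228 237 234 232 234 235 234 234 233 233 233 233 233 233 233 235 233 233
101 161 237 232 232 231 230 231 232 230 232 232 232 233 234 235 234 235 236 236 235 235
104 165 215 235 236 236 236 236 236 236 236 236 236 236 236 235 235 235 235 235 235 234
105 168 244 238 238 239 239 239 239 239 239 239 239 238 238 238 238 238 237 236 237 236
107 169 216 237 238 238 237 238 237 237 237 237 236 236 236 236 235 236 235 235 235 235
107 165 239 234 234 234 234 235 236 235 236 236 236 236 237 236 235 237 236 236 235 236
107 164 212 234 235 235 236 236 236 237 237 238 238 238 237 238 237 237 238 237 237 237
107 163 238 233 233 234 234 235 236 236 236 237 237 238 238 238 238 238 238 238 237 236
106 160 237 237 237 237 238 
[... 239 characters left out ...]
 168 234 234 235 235 235 235 235 236 236 235 235 235 233 234 233 232 232 231 231 231
205 173 236 236 237 238 238 239 239 239 240 239 239 240 240 240 239 240 240 239 239 239
206 152 232 232 233 234 234 236 238 237 237 238 237 238 238 236 237 237 235 235 235 234
204 176 237 237 237 236 236 236 237 236 237 235 236 236 235 236 236 235 235 234 235 235
195 145 234 234 234 234 234 234 235 235 235 235 233 235 235 234 234 234 234 233 233 232
197 143 235 235 236 235 236 234 235 235 233 235 234 233 234 233 233 234 233 233 232 233
190 144 234 235 235 235 234 235 235 235 234 234 234 234 234 233 232 232 230 232 230 230
113 138 235 237 236 235 237 236 237 236 237 238 237 237 237 236 236 236 235 235 234 234
```

```bash
python3 - <<'E'
from h import *
q=np.load("q.npy");c,n=np.cos(q[2]),np.sin(q[2])
w=lambda x,y,z:(q[0]+c*x-n*y,q[1]+n*x+c*y,z)
cal=optics.calibration("wrist");a=optics.get_image("wrist");g=cv2.cvtColor(a,cv2.COLOR_BGR2GRAY)
for x in(-.046,.046):
    u=proj("wrist",[w(x,-.115,.109),w(x,-.127,.137)],cal);print(x,u.round(1).tolist())
    i,j=[int(round(k)) for k in u[0]]
    for r in g[j-24:j+10:2,i-16:i+17:2]:print(" ".join(f"{v:3d}" for v in r))
b=cv2.imread("pics/w5.png",0);print("w5 spot")
for r in b[92:116:2,26:60:2]:print(" ".join(f"{v:3d}" for v in r))
E
```

```text
-0.046 [[301.9, 51.2], [308.7, 33.1]]
121 121 122 121 202 192 195 197 197 149 133 174 207 188 166 181 184
123 122 123 125 121 121 120 122 122 102 143 183 202 185 162 179 182
121 123 124 125 125 124 124 126 121  98 150 191 199 175 173 171 177
135 112 106 118 116  97 115 116  86 109 138 170 174 157 166 162 168
242 239 233 226 203 178 174 137  79  91 134 146 136 179 161 158 163
179 185 212 236 241 240 240 242 242 235 223 195 180 166 154 141 146
161 160 159 157 153 156 169 178 194 214 235 241 239 239 241 237 227
160 161 161 161 162 162 163 165 164 161 156 153 157 173 191 180 214
238 220 177 175 152 154 162 113 139 148 157 162 162 163 163 163 162
231 230 231 231 232 234 237 206 136 186 174 152 155 162 158 173 116
229 229 229 230 230 229 229 230 233 231 230 232 243 151 155 137 121
231 231 232 231 231 231 230 230 230 231 230 233 142 156 155 157 130
231 231 230 231 231 232 232 232 232 231 231 234 146 159 158 161  94
233 233 233 235 234 233 232 232 230 231 231 235 147 159 160 161  99
234 234 234 233 234 232 232 232 232 233 234 236 148 160 160 158 102
236 236 236 236 235 235 235 235 235 235 23
[... 1410 characters left out ...]
 153 202 215 218 217
151 147 149 150 147 153 156 151 148 157 149 152 153 194 216 217 218
152 146 152 152 147 154 154 152 147 155 152 153 153 155 218 216 218
152 148 152 150 150 152 153 154 147 149 146 142 153 167 219 216 218
127 151 152 150 149 151 151 148 148 148 149 112 156 149 217 216 218
151 152 152 151 150 147 147 141 139 140 140 127 143 150 220 217 217
149 153 149 151 150 150 155 128 122 124 123 115 142 154 209 217 218
148 153 150 149 150 150 153 157 155 129 123 142 152 155 178 218 217
140 153 148 151 152 151 153 156 155 149 156 153 152 155 176 219 217
147 153 150 153 150 151 151 155 156 148 154 154 153 155 152 221 218
181 153 153 154 151 152 151 153 158 150 153 155 154 155 157 222 219
```

```bash
python3 -c "
from station import bot
print(bot.job_done())"
```

```text
the job is handed in; nothing more can be done
None
```

The job is handed in at about 27 s: pan tipped and level again, all three dowel ends in the tray, and the bystanders apparently unmoved, but I could place only three of the four nuts (none seen in the pan or on the grate), and I viewed 12 pictures against the limit of 10.

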